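# Test the rubber pads with the hardness gauge and sort them

### The job

Take the hardness gauge off its ring and press its sprung pin into the pale spot of every rubber pad until the foot of the gauge sits flat on the pad, and read how far the spot sinks: more than 6 mm is soft, less is firm. Lay the soft pads flat in the orange tray and the firm ones flat in the blue tray, and stand the gauge back upright on its ring. Press the spots with the gauge only, never with the fingers, do not let the gauge fall over, and leave the tin where it stands.

Things in the scene. Friction and masses are not known exactly. Their poses are not given: they have to be found in the camera images.
- gauge: hand-held gauge, 0.26 kg, upright on its ring. Origin: centre of the foot's underside; z up. From there up: steel foot disc 48 mm across, 8 mm thick; round black dial housing 62 mm wide (y), 32 deep (x), z 17 to 79 mm, dial on the -x side; grey flat-sided handle 30 mm (x) by 36 mm (y), z 74 to 143 mm: hold it there. A steel pin 7 mm thick sticks out 12 mm below the foot, on the axis
- gauge_pin (a joint): how far the sprung pin is pushed into the gauge, m: 0 out, 0.012 when its tip is level with the foot; spring 1 N per mm. Foot flat on a pad: pushed in by 12 mm less the depth to which the spot has sunk
- gauge_hand (a joint): red hand on the dial, rad, clockwise seen from the front: 0 with the pin out, 0.333 rad per mm of pin travel. With the foot flat on a pad: straight up (2 rad) is a sink of 6 mm; left of that, on the orange arc, is soft; right of it, on the blue arc, is firm
- dock: fixed flat aluminium ring on the table on which the gauge stands, 80 mm outside diameter, 28 mm hole, 16 mm high. Origin: centre of its underside, on the table. The gauge's foot rests on its top, with the pin hanging free in the hole (about 10 mm of play to each side)
- oring_tin: round metal tin, 65 mm diameter, 25 mm high, loose on the table among the pads, not part of the job. Origin: centre of its underside
- tray_orange: fixed orange plastic tray for the soft pads, 210 mm (x) by 120 mm (y) outside, 30 mm high, walls and floor 4 to 5 mm thick. Origin: centre of its underside. Two pads lie flat in it side by side, their long sides along the tray's y, 50 mm either way of its middle
- tray_blue: fixed blue plastic tray for the firm pads, 210 mm (x) by 120 mm (y) outside, 30 mm high, walls and floor 4 to 5 mm thick. Origin: centre of its underside. Two pads lie flat in it side by side, their long sides along the tray's y, 50 mm either way of its middle
- pad_a: black rubber pad, 50 mm (x) by 64 mm (y) by 30 mm high, about 0.16 kg (0.12 to 0.2), some are absent. Origin: centre of its underside. In the middle of its top is the pale test spot, 27 mm square, level with the top until it is pressed. Outside all pads look alike
- pad_a_spot (a joint): depth of the test spot of pad_a below the pad's top, m (0 level, at most 0.0105). The rubber recovers slowly: the spot stays as deep as it was pressed for the whole run. It yields at a steady 3.5 N in a soft pad and 8.5 N in a firm one, so with the foot flat on the pad it has sunk about 8.5 mm (soft) or 3.5 mm (firm)
- pad_b: black rubber pad, 50 mm (x) by 64 mm (y) by 30 mm high, about 0.16 kg (0.12 to 0.2), some are absent. Origin: centre of its underside. In the middle of its top is the pale test spot, 27 mm square, level with the top until it is pressed. Outside all pads look alike
- pad_b_spot (a joint): depth of the test spot of pad_b below the pad's top, m (0 level, at most 0.0105). The rubber recovers slowly: the spot stays as deep as it was pressed for the whole run. It yields at a steady 3.5 N in a soft pad and 8.5 N in a firm one, so with the foot flat on the pad it has sunk about 8.5 mm (soft) or 3.5 mm (firm)
- pad_c: black rubber pad, 50 mm (x) by 64 mm (y) by 30 mm high, about 0.16 kg (0.12 to 0.2), some are absent. Origin: centre of its underside. In the middle of its top is the pale test spot, 27 mm square, level with the top until it is pressed. Outside all pads look alike
- pad_c_spot (a joint): depth of the test spot of pad_c below the pad's top, m (0 level, at most 0.0105). The rubber recovers slowly: the spot stays as deep as it was pressed for the whole run. It yields at a steady 3.5 N in a soft pad and 8.5 N in a firm one, so with the foot flat on the pad it has sunk about 8.5 mm (soft) or 3.5 mm (firm)
- pad_d: black rubber pad, 50 mm (x) by 64 mm (y) by 30 mm high, about 0.16 kg (0.12 to 0.2), some are absent. Origin: centre of its underside. In the middle of its top is the pale test spot, 27 mm square, level with the top until it is pressed. Outside all pads look alike
- pad_d_spot (a joint): depth of the test spot of pad_d below the pad's top, m (0 level, at most 0.0105). The rubber recovers slowly: the spot stays as deep as it was pressed for the whole run. It yields at a steady 3.5 N in a soft pad and 8.5 N in a firm one, so with the foot flat on the pad it has sunk about 8.5 mm (soft) or 3.5 mm (firm)

How it is judged:
By the outcome, as a careful person would: the job done as asked, in the order asked, and still so for the second after the job is handed in, with the robot touching nothing.
Of pad_a, pad_b, pad_c, pad_d only 3 to 4 are there at a start; the rules pass over those that are not, and their reading is None.
At some moment in a run one of pad_a, pad_b, pad_c, pad_d may be knocked a few centimetres aside while the robot is not near it.
It also fails if it takes over 210 s, if anything falls off the work surface, if the arm or the gripper's body presses on something with over 40 N, if the wrist force passes 120 N, or if a joint passes its speed limit or range.

### The arm

A 6-joint arm with a two-finger parallel gripper is mounted at the origin on a cart in front of the work surface, level with it; the furniture and walls round the work are solid. World frame = base frame: x ahead of the robot, y to its left, z up, the work surface at z = 0. Lengths are in m, angles in degrees, forces in N, time in s.
With the tool pointing down it reaches from about 0.325 to 0.775 m from the base axis. Payload 5.5 kg.
Tool frame: the origin (TCP) lies at the centre of the arm's flange, where the gripper is bolted on; the fingertips stand 182 mm ahead of it and the grasp point (between the pads) lies 163 mm ahead of it; z points along the fingers, y is the direction in which the jaws open and shut (so a half turn about z gives the same grasp; the last joint's range is limited). The gripper opens to 88 mm and grips with 3 to 60 N. Pads are 20 mm wide; open, the fingers measure 115 mm over their backs; the gripper's body (75 mm by 178 mm) begins 61 mm behind the grasp point.
Start: joints at [64.246, 5.22, 70.514, -0, 104.267, -3.249], TCP at [0.23, 0.554, 0.405] pointing down, gripper open.
Joint ranges: [-164.24, 164.24], [-49.07, 125.15], [9.68, 141.18], [-86.29, 266.29], [3.28, 154.24], [-151.56, 151.56]. Speed limits (degrees/s): [147.25, 147.25, 172.46, 180, 180, 180].

### API

Orientations are given as [roll, pitch, yaw] about the fixed x, y, z axes, in that order (R = Rz(yaw) Ry(pitch) Rx(roll)).
In Python, from station import r gives the robot as it stands. The module is installed in compiled form; this text tells all that it offers. Calls block until the motion is done:
- r.reach(position, orientation): joint-space move of the TCP to a pose.
- r.servo_line(position, rotation=None, speed=0.15): straight line of the TCP; rotation=None keeps the orientation; speed is the mean speed in m/s.
- r.move_joints(angles): joint-space move.
- r.let_go() and r.grab(squeeze=None): open the fingers fully, or close them until they stop; squeeze is the grip in N (None keeps the last).
- r.wait(seconds).
- r.inverse_kinematics(position, orientation): joint angles nearest the present ones, or None.
- r.sense(): the state.
- r.snapshot(name): name is "side" or "top"; returns a dict with "frame" (400x640x3 uint8, red, green, blue), "fx", "fy", "cx", "cy" (pixels), "R" (3x3) and "t" (3): a world point X has camera coordinates R X + t. Camera axes: x right, y down, z forward; pixel columns grow to the right and rows downward; lengths in m; the calibration is good to about 2 mm. A picture is of the moment at which its call begins. There is no depth.
A pose or a line that the arm cannot do raises r.IKError and nothing moves.
- r.hand_in(): hands the job in, once; it reports no verdict.
The state is a dict: "clock": time; "joints": joint angles; "joint_vel": joint speeds; "joint_torque": joint torques, N m; "tcp_pos": TCP position; "orientation": TCP orientation; "contact_force": force on the tool from outside, world axes, zero at the start; "torque": the same for the moment, N m; "opening": finger opening in m.
Only numpy, scipy, OpenCV 4.12 (cv2) and the standard library are available. Lean on these libraries where they do the work, as an engineer would, in place of code of your own. Each camera call takes 0.05 s, during which the arm holds its last target.

## Working session

There is one attempt and no reset: what is moved stays moved. The work goes in short steps, each a Python script; the robot and the scene stay as the last script left them, time stands still between calls to the robot, and variables do not carry over. Pictures are saved under pics/ and viewed, and the job is handed in when it is done.

```bash
mkdir -p pics; python3 - <<'E'
from station import r
import cv2
for n in("top","side"):
    s=r.snapshot(n); cv2.imwrite(f"pics/{n}0.png",s["frame"][:,:,::-1])
    print(n,s["fx"],s["fy"],s["cx"],s["cy"],s["R"],s["t"])
print(r.sense())
E
```

```text
top 379.3401234328433 379.3401234328433 325.2059607468413 206.2266439484767 [[ 0.02829773 -0.9995966   0.00242483]
 [-0.98303078 -0.02826844 -0.18124951]
 [ 0.18124494  0.00274526 -0.98343415]] [-0.03133069  0.50318349  0.90897256]
side 386.21121832995834 386.21121832995834 318.6814911021753 193.50741938602695 [[-0.94135416  0.33688643  0.01897066]
 [ 0.19153022  0.579784   -0.79193856]
 [-0.27779224 -0.7418612  -0.61030601]] [ 0.47650382 -0.03274429  1.15808565]
{'clock': 0.1, 'joints': array([ 6.42450515e+01,  5.25770341e+00,  7.05730919e+01, -8.16632844e-04,
        1.04267696e+02, -3.25211529e+00]), 'joint_vel': array([ 0.03121679, -0.03010365, -0.16689791,  0.04834918, -0.11768842,
       -0.06902234]), 'joint_torque': array([ 2.13581086e-03, -4.47857201e+01, -4.07569778e+01,  7.00187730e-02,
        2.84135150e-02, -1.14975483e-04]), 'tcp_pos': array([0.22969555, 0.55434448, 0.4036497 ]), 'orientation': array([-1.79901622e+02, -4.79685898e-03,  1.57496962e+02]), 'contact_force': array([-1.02745157, -0.64857718, -0.12127178]), 'torque': array([ 0.09848209, -0.03784046,  0.0014556 ]), 'opening': 0.08783003311440273}
```

View pics/top0.png

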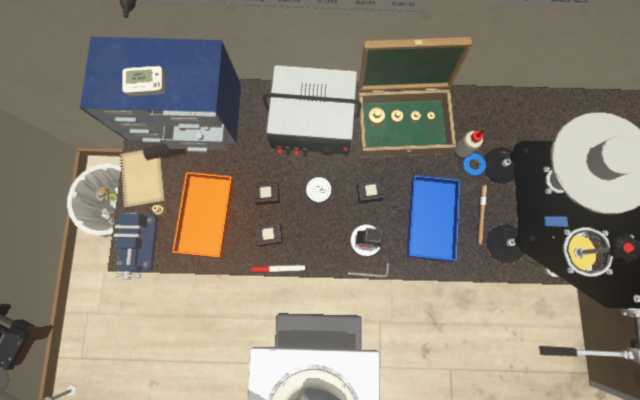

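View pics/side0.png

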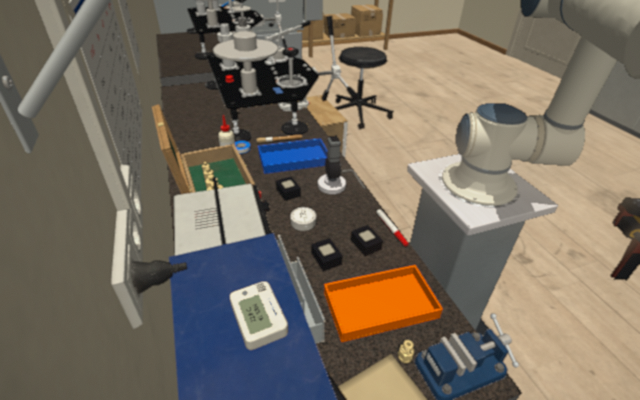

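```bash
cat > h.py <<'E'
import cv2, numpy as np
from station import r
def save(s,name,box,k=6):
    x0,y0,x1,y1=box
    cv2.imwrite(f"pics/{name}.png",cv2.resize(s["frame"][y0:y1,x0:x1,::-1],None,fx=k,fy=k,interpolation=cv2.INTER_CUBIC))
def w(s,u,v,z):
    R=np.array(s["R"]);t=np.array(s["t"]);c=-R.T@t
    d=R.T@np.array([(u-s["cx"])/s["fx"],(v-s["cy"])/s["fy"],1])
    return c+d*(z-c[2])/d[2]
def px(s,X):
    p=np.array(s["R"])@np.array(X)+np.array(s["t"]); return p[:2]/p[2]*[s["fx"],s["fy"]]+[s["cx"],s["cy"]]
E
python3 - <<'E'
from h import *
t=r.snapshot("top"); s=r.snapshot("side")
for q in(t,s): print(-np.array(q["R"]).T@q["t"])
save(t,"t1",(240,165,400,265),5); save(s,"s1",(270,120,400,280),4)
# spots via threshold on top
f=cv2.cvtColor(t["frame"],cv2.COLOR_RGB2HSV)
for x,y in((266,192),(268,235),(371,190),(371,237)):
    c=t["frame"][y-10:y+11,x-10:x+11].astype(int).min(2); m=(c>140).astype(np.uint8)
    n,l,st,ce=cv2.connectedComponentsWithStats(m)
    for i in range(1,n):
        if st[i,4]>15:
            p=ce[i]+[x-10,y-10]; ys,xs=np.where(l==i)
            print(st[i],p,w(t,*p,.03)[:2],cv2.minAreaRect(np.c_[xs,ys].astype(np.float32)))
E
```

```text
[ 0.33078477 -0.0195892   0.98519239]
[0.77653758 0.71759576 0.67181558]
[  4   5  11  11 113] [264.95575221 191.73451327] [0.54032947 0.13938886] ((9.0, 10.0), (10.0, 10.0), 90.0)
[  4   3  12  12 121] [267.53719008 233.41322314] [0.43283154 0.12672067] ((9.40999984741211, 8.369999885559082), (10.74802303314209, 11.172287940979004), 81.8698959350586)
[  4   4  12  12 112] [370.5625     189.59821429] [ 0.55383269 -0.13275325] ((9.662162780761719, 9.472972869873047), (10.357135772705078, 10.685934066772461), 80.53767395019531)
[ 0  0 15  4 35] [366.65714286 227.91428571] [ 0.45397541 -0.12351644] ((7.0, 1.5), (14.0, 3.0), 0.0)
```

View pics/t1.png

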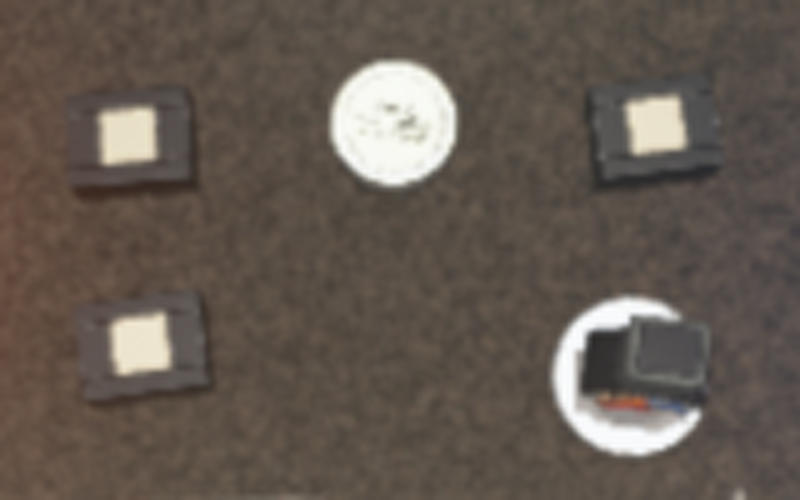

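View pics/s1.png

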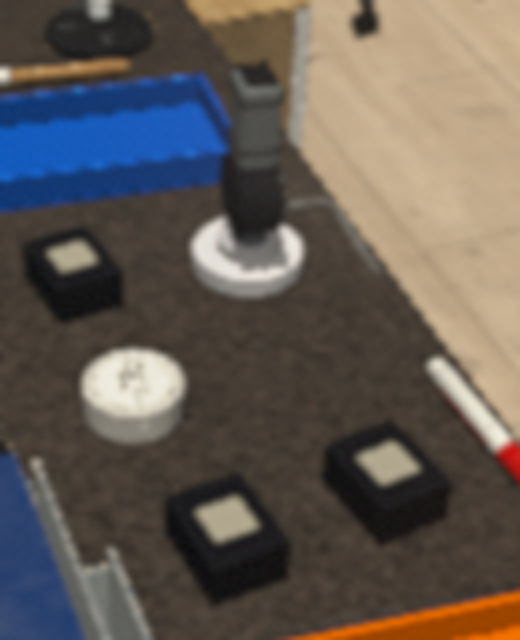

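```bash
python3 - <<'E'
from h import *
t=r.snapshot("top"); s=r.snapshot("side")
save(t,"g",(345,215,395,260),16)
a=[cv2.resize(t["frame"][y-18:y+18,x-20:x+20,::-1],None,fx=10,fy=10,interpolation=cv2.INTER_CUBIC) for x,y in((266,192),(269,234),(370,190))]
cv2.imwrite("pics/p.png",np.hstack([cv2.resize(i,(260,234)) for i in a]))
save(t,"tr",(165,60,475,270),2.5)
for c in[(366.2,240.2)]: print("ring",w(t,*c,.016))
print("handle",w(t,373.8,234.8,.159))
print("tin",w(t,240+394/5,165+122/5,.025))
E
```

```text
ring [ 0.42413833 -0.12413964  0.016     ]
handle [ 0.42264309 -0.12521462  0.159     ]
tin [0.55165058 0.00096401 0.025     ]
```

View pics/g.png

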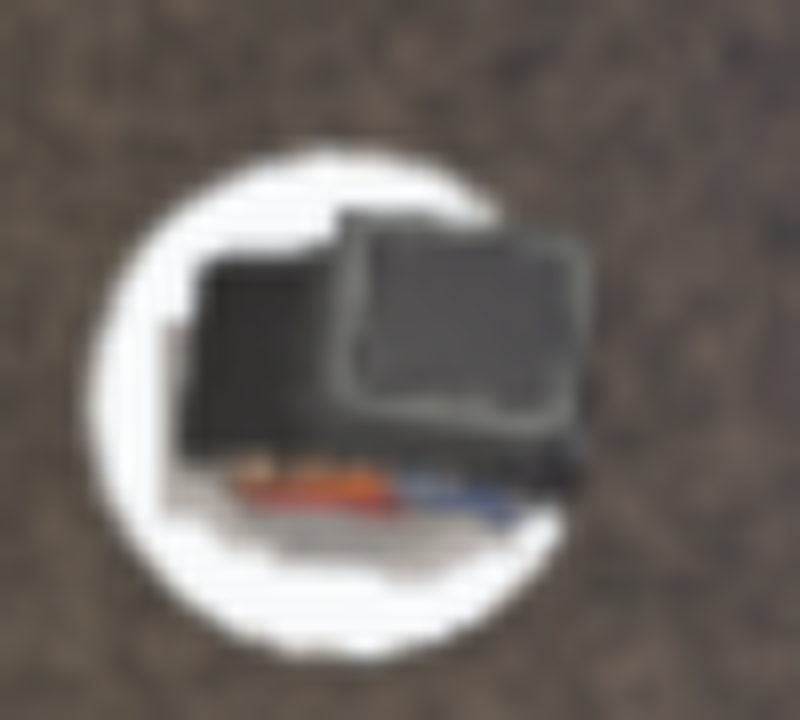

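View pics/p.png

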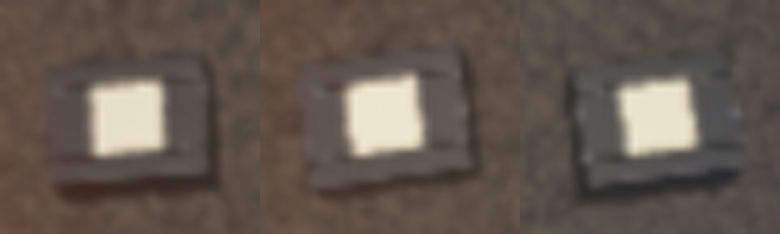

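View pics/tr.png

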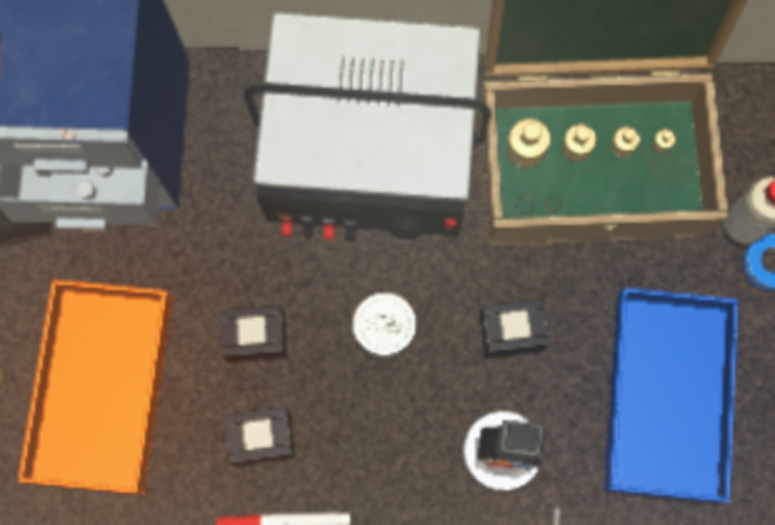

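```bash
python3 - <<'E'
from h import *
t=r.snapshot("top")
def quad(n,P,z):
    W=np.array([w(t,*p,z)[:2] for p in P])  # UL UR LR LL ; image right=-y, up=+x
    ry=(W[0]-W[1]+W[3]-W[2])/2; rx=(W[0]-W[3]+W[1]-W[2])/2
    print(n,W.mean(0).round(4),"size x,y",np.linalg.norm(rx).round(4),np.linalg.norm(ry).round(4),"yaw",np.degrees(np.arctan2(rx[1],rx[0])).round(2),np.degrees(np.arctan2(-ry[0],ry[1])).round(2))
f=lambda P,k,o:np.array(P)/k+o
quad("handle",f([(350,222),(590,238),(575,428),(340,408)],16,(345,215)),.159)
quad("or",f([(55,282),(168,290),(140,493),(20,482)],2.5,(165,60)),.03)
quad("bl",f([(622,290),(738,298),(728,502),(608,490)],2.5,(165,60)),.03)
quad("p1",f([(90,84),(162,80),(165,153),(93,157)],6.5,(246,174)),.03)
quad("p2",f([(345-260,83),(417-260,76),(424-260,149),(352-260,157)],6.5,(249,216)),.03)
quad("p3",f([(617-520,83),(690-520,78),(698-520,150),(625-520,157)],6.5,(350,172)),.03)
for g in((.423,-.125,.136+.163-.005),): print(r.inverse_kinematics(g,[180,0,177.5]))
print(r.inverse_kinematics((.54,.139,.35),[180,0,68]),r.inverse_kinematics((.55,-.133,.35),[180,0,75]))
E
```

```text
handle [ 0.4217 -0.1256] size x,y 0.0258 0.0325 yaw -3.5 -2.71
or [0.478  0.2928] size x,y 0.209 0.1196 yaw -3.87 -3.04
bl [ 0.4864 -0.2965] size x,y 0.2095 0.1202 yaw -4.72 -3.24
p1 [0.5391 0.1376] size x,y 0.0297 0.0285 yaw 5.55 4.91
p2 [0.4317 0.1251] size x,y 0.0289 0.028 yaw 8.59 7.62
p3 [ 0.5529 -0.1343] size x,y 0.0298 0.0292 yaw 6.48 6.45
[ -20.88376435  -19.6241107   104.51853884    0.           95.10557186
 -108.38376435]
[ 1.09391943e+01 -1.56015064e+00  8.29624629e+01 -2.54444375e-14
  9.85976877e+01  3.29391943e+01] [-17.0389614   -0.28862353  81.70442269   0.          98.58420083
  -2.0389614 ]
```

```bash
python3 - <<'E'
from h import *
r.reach((.4225,-.1253,.43),[180,0,177.2])
r.servo_line((.4225,-.1253,.34)); 
t=r.snapshot("top"); s=r.snapshot("side"); save(s,"s2",(270,100,400,230),5); save(t,"t2",(240,165,400,265),5)
print(r.sense()["clock"],r.sense()["tcp_pos"],r.sense()["contact_force"])
E
```

```text
3.7083 [ 0.42271827 -0.12533161  0.34156792] [ 0.14429056 -0.2236815   0.73731868]
```

View pics/s2.png

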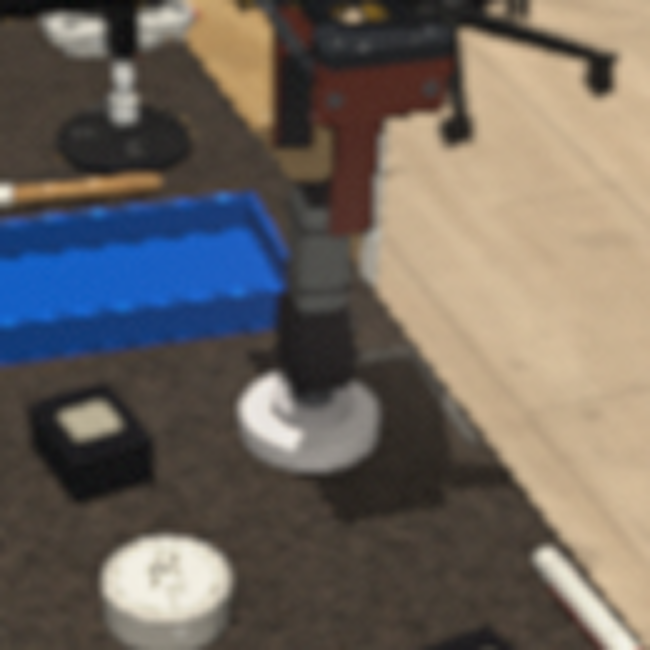

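View pics/t2.png

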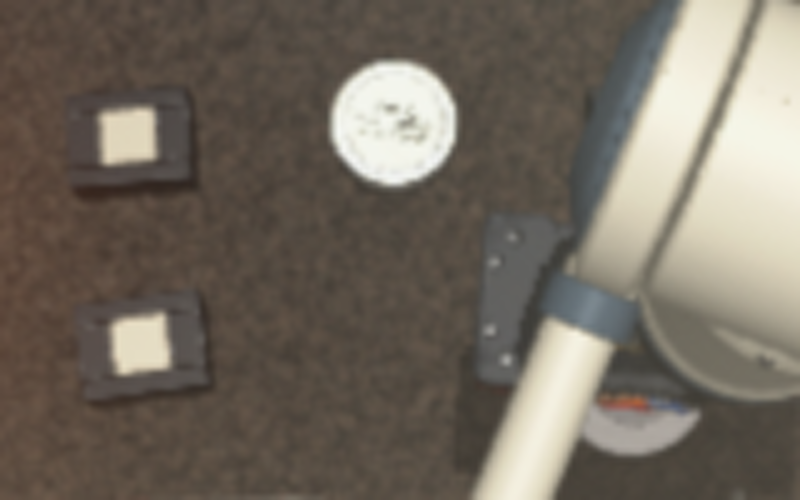

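```bash
python3 - <<'E'
from h import *
r.servo_line((.4225,-.1253,.291),speed=.08)
a=r.sense()
r.grab(35); b=r.sense()
for x in(a,b): print(x["clock"],x["tcp_pos"],x["contact_force"],x["torque"],x["opening"])
r.servo_line((.4225,-.1253,.351),speed=.06); r.wait(.2)
x=r.sense();print(x["clock"],x["tcp_pos"],x["contact_force"],x["torque"],x["opening"])
s=r.snapshot("side"); save(s,"s3",(270,80,400,210),5)
E
```

```text
4.4667 [ 0.42254656 -0.12532981  0.29122128] [-0.03016943  0.2724868   0.06613455] [0.00686388 0.07264951 0.0349013 ] 0.0875508588812997
5.3083 [ 0.42248374 -0.12526308  0.29094945] [ 0.09503291  0.13589601 -0.04133355] [ 0.08522423  0.05026729 -0.00311939] 0.03653213380234688
6.6583 [ 0.42247333 -0.12527309  0.350591  ] [ 0.62479055  0.19624328 -3.74548686] [0.01674334 0.0166092  0.02640448] 0.036238623061565174
```

View pics/s3.png

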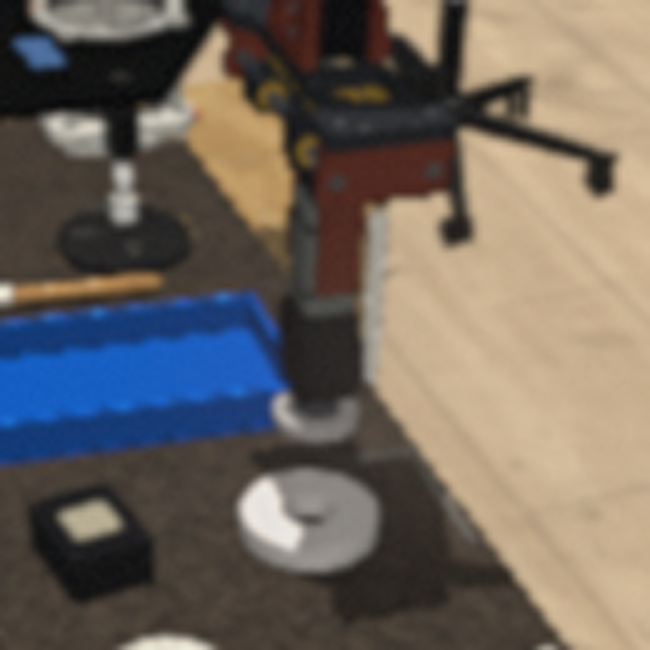

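```bash
cat >> h.py <<'E'
def press(n,x,y,yaw):
    r.reach((x,y,.37),[180,0,yaw]); r.servo_line((x,y,.325),speed=.08); r.wait(.4)
    F=np.mean([r.sense()["contact_force"] for _ in range(1)],0); f0=F[2]; z=.325; log=[]
    while z>.2985:
        z-=.001; r.servo_line((x,y,z),speed=.02); r.wait(.06)
        q=r.sense(); log.append((round(q["tcp_pos"][2]*1000,1),round(q["contact_force"][2]-f0,1)))
        if log[-1][1]>15: break
    print(n,"f0",f0,log); q=r.sense(); print(q["clock"],q["tcp_pos"],q["torque"],q["opening"],q["orientation"])
    s=r.snapshot("side"); u,v=px(s,(x,y,.09)).astype(int); print(u,v)
    save(s,"d_"+n,(max(u-40,0),max(v-40,0),u+40,v+40),8)
    save(r.snapshot("top"),"dt_"+n,(240,165,400,265),5)
E
python3 - <<'E'
from h import *
r.servo_line((.4225,-.1253,.375))
press("p3",.5530,-.1335,75)
E
```

```text
p3 f0 -2.1504160544110853 [(np.float64(323.9), np.float64(-0.6)), (np.float64(322.9), np.float64(-0.5)), (np.float64(322.0), np.float64(-0.1)), (np.float64(321.0), np.float64(-0.9)), (np.float64(319.9), np.float64(-0.5)), (np.float64(319.0), np.float64(-0.8)), (np.float64(318.0), np.float64(0.1)), (np.float64(317.0), np.float64(-0.4)), (np.float64(316.2), np.float64(-0.1)), (np.float64(315.2), np.float64(2.2)), (np.float64(314.2), np.float64(2.3)), (np.float64(313.2), np.float64(3.4)), (np.float64(312.2), np.float64(4.1)), (np.float64(311.2), np.float64(5.4)), (np.float64(310.2), np.float64(6.9)), (np.float64(309.3), np.float64(7.7)), (np.float64(308.4), np.float64(7.4)), (np.float64(307.4), np.float64(6.8)), (np.float64(306.4), np.float64(8.0)), (np.float64(305.4), np.float64(8.0)), (np.float64(305.0), np.float64(10.5)), (np.float64(305.0), np.float64(13.5)), (np.float64(304.9), np.float64(17.5))]
16.85 [ 0.55285255 -0.13346616  0.30488887] [ 0.25145855  1.17340928 -0.05890901] 0.03628152682693077 [1.79861276e+02 8.03380614e-03 7.49925666e+01]
286 165
```

View pics/d_p3.png

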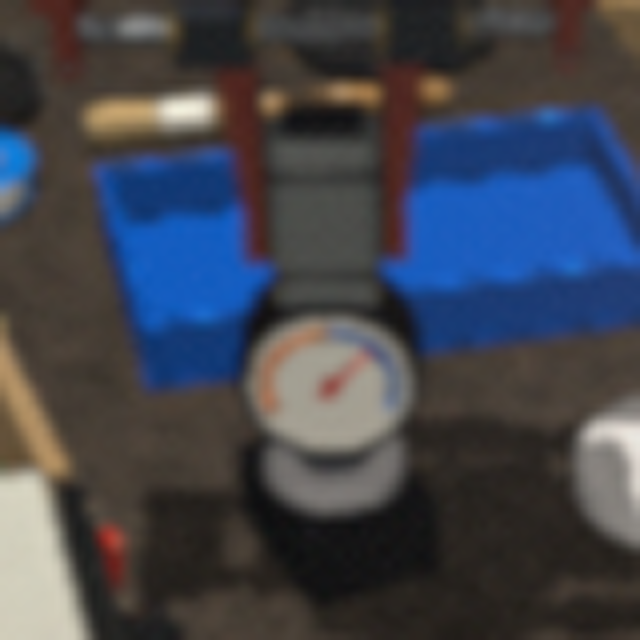

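View pics/dt_p3.png

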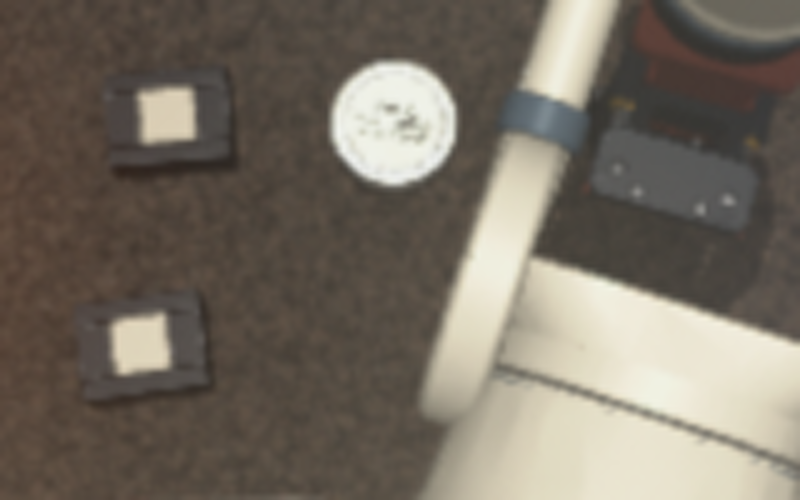

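The dial hand points right, into the blue arc, and the force plateau is about 8 N, so p3 is firm. The top view shows p1 has been knocked: its spot was at crop (128,135) and is now at (167,115). I'll lift and measure it again.

```bash
python3 - <<'E'
from h import *
r.servo_line((.5530,-.1335,.37))
t=r.snapshot("top"); print(r.sense()["clock"])
x,y=274,188
save(t,"p1b",(x-20,y-18,x+20,y+18),16)
print(w(t,240+167/5,165+115/5,.03))
E
```

```text
17.6
[0.55082217 0.11816315 0.03      ]
```

View pics/p1b.png

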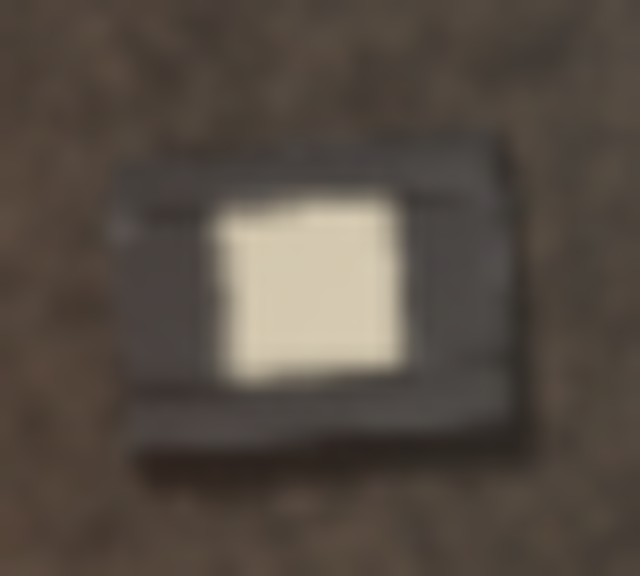

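```bash
python3 - <<'E'
from h import *
press("p1",.5510,.1175,68)
E
```

```text
p1 f0 -2.4263980272148165 [(np.float64(323.9), np.float64(-0.3)), (np.float64(322.9), np.float64(-0.4)), (np.float64(322.0), np.float64(-0.2)), (np.float64(320.9), np.float64(-0.6)), (np.float64(320.0), np.float64(0.1)), (np.float64(318.9), np.float64(-0.4)), (np.float64(317.9), np.float64(-0.0)), (np.float64(317.0), np.float64(-1.0)), (np.float64(316.2), np.float64(0.5)), (np.float64(315.2), np.float64(1.5)), (np.float64(314.2), np.float64(2.9)), (np.float64(313.1), np.float64(3.8)), (np.float64(312.0), np.float64(2.2)), (np.float64(311.0), np.float64(3.1)), (np.float64(310.0), np.float64(3.0)), (np.float64(309.0), np.float64(2.3)), (np.float64(308.0), np.float64(3.7)), (np.float64(307.0), np.float64(2.9)), (np.float64(306.0), np.float64(2.8)), (np.float64(305.0), np.float64(2.6)), (np.float64(304.9), np.float64(7.1)), (np.float64(304.9), np.float64(11.4)), (np.float64(304.9), np.float64(15.2))]
26.7917 [0.5507457  0.11743527 0.30493135] [-0.24312891  1.14408059 -0.00462152] 0.036082253593933536 [ 1.79902312e+02 -5.50104638e-02  6.79985074e+01]
318 224
```

View pics/d_p1.png

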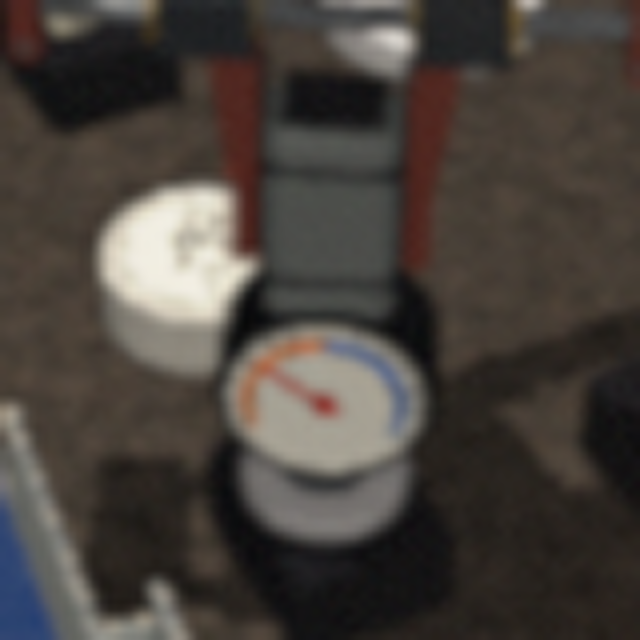

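View pics/dt_p1.png

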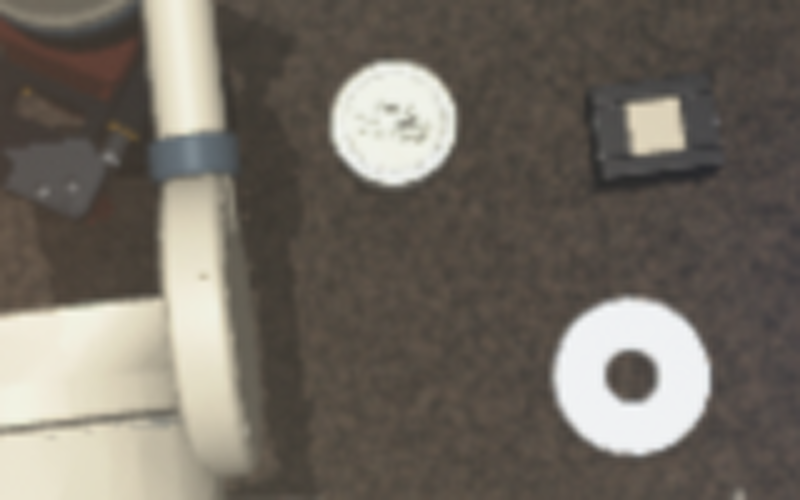

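The hand points left, into the orange arc, with a force plateau of about 3 N, so p1 is soft. Next is p2.

```bash
python3 - <<'E'
from h import *
r.servo_line((.5510,.1175,.37))
press("p2",.4322,.1257,62)
r.servo_line((.4322,.1257,.37))
save(r.snapshot("top"),"dt2_p2",(240,165,400,265),5)
E
```

```text
p2 f0 -2.3197231540703847 [(np.float64(323.9), np.float64(0.3)), (np.float64(322.9), np.float64(-0.6)), (np.float64(321.9), np.float64(-0.1)), (np.float64(321.0), np.float64(-0.3)), (np.float64(320.0), np.float64(0.1)), (np.float64(319.0), np.float64(-0.4)), (np.float64(318.0), np.float64(-0.2)), (np.float64(317.0), np.float64(0.4)), (np.float64(316.1), np.float64(0.6)), (np.float64(315.2), np.float64(0.8)), (np.float64(314.2), np.float64(2.7)), (np.float64(313.2), np.float64(3.4)), (np.float64(312.2), np.float64(4.9)), (np.float64(311.2), np.float64(5.0)), (np.float64(310.2), np.float64(6.4)), (np.float64(309.2), np.float64(7.0)), (np.float64(308.3), np.float64(8.3)), (np.float64(307.3), np.float64(7.6)), (np.float64(306.3), np.float64(8.3)), (np.float64(305.3), np.float64(7.5)), (np.float64(304.9), np.float64(10.1)), (np.float64(304.9), np.float64(14.7)), (np.float64(304.9), np.float64(19.9))]
36.25 [0.43201608 0.12566365 0.30488488] [-0.26096049  1.48916303 -0.00848305] 0.036110228774977875 [ 1.79908111e+02 -7.88539510e-02  6.20005013e+01]
368 215
```

View pics/d_p2.png

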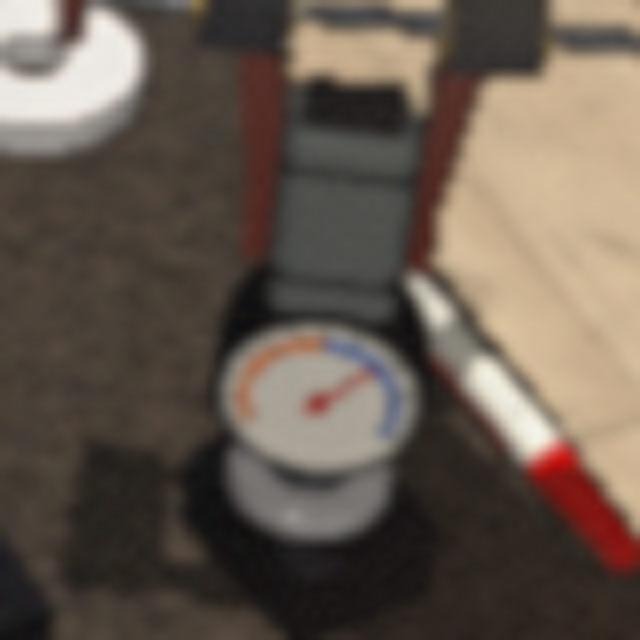

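View pics/dt2_p2.png

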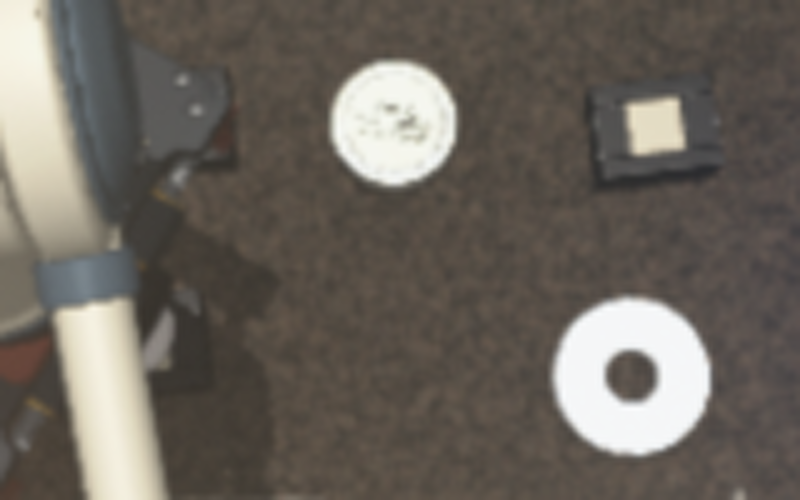

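Firm. I'll stand the gauge back on its ring at the pose I took it from.

```bash
python3 - <<'E'
from h import *
r.reach((.4228,-.1253,.375),[180,0,177.2]); r.servo_line((.4228,-.1253,.296),speed=.08); r.wait(.3)
f0=r.sense()["contact_force"][2]; z=.296
s=r.snapshot("side"); save(s,"s4",(270,120,400,250),5)
while z>.288:
    z-=.0007; r.servo_line((.4228,-.1253,z),speed=.02); r.wait(.1); q=r.sense(); print(q["tcp_pos"][2].round(4),(q["contact_force"][2]-f0).round(1))
    if q["contact_force"][2]-f0>4: break
E
```

```text
0.2953 1.5
0.2946 0.5
0.2939 -0.8
0.2932 0.4
0.2925 0.1
0.2918 -0.3
0.2911 0.0
0.2909 5.1
```

View pics/s4.png

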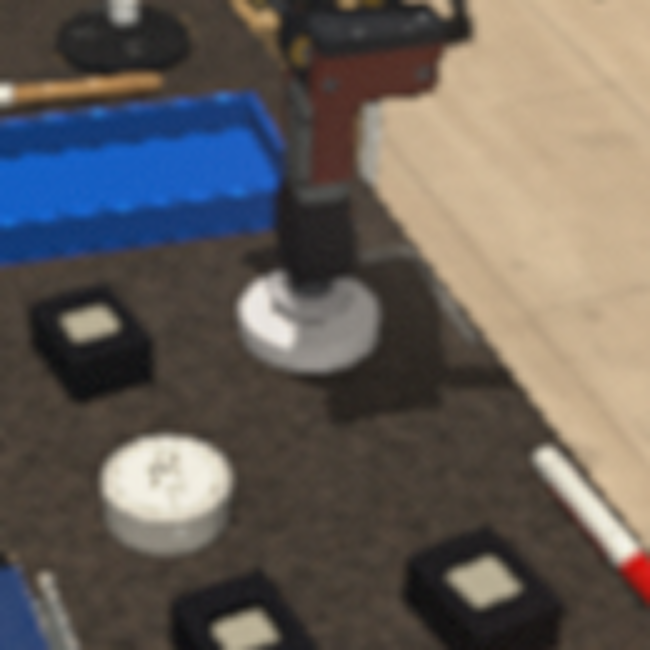

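```bash
python3 - <<'E'
from h import *
r.let_go(); r.servo_line((.4228,-.1253,.36),speed=.1); r.servo_line((.4228,-.1253,.42)); r.reach((.40,.02,.42),[180,0,97])
t=r.snapshot("top"); s=r.snapshot("side"); print(r.sense()["clock"])
save(t,"t5",(165,100,475,270),2.5); save(s,"s5",(240,100,440,330),3)
save(t,"t5p1",(254,170,294,206),16);save(t,"t5p2",(249,216,289,252),16)
for u,v in((272,233),(450,222),(500,228),(600,238)): print(w(t,u/2.5+165,v/2.5+60,0)[:2])
E
```

```text
47.45
[0.65440151 0.12653709]
[ 0.67249367 -0.06610824]
[ 0.66726252 -0.12050362]
[ 0.65909435 -0.2289698 ]
```

View pics/t5.png

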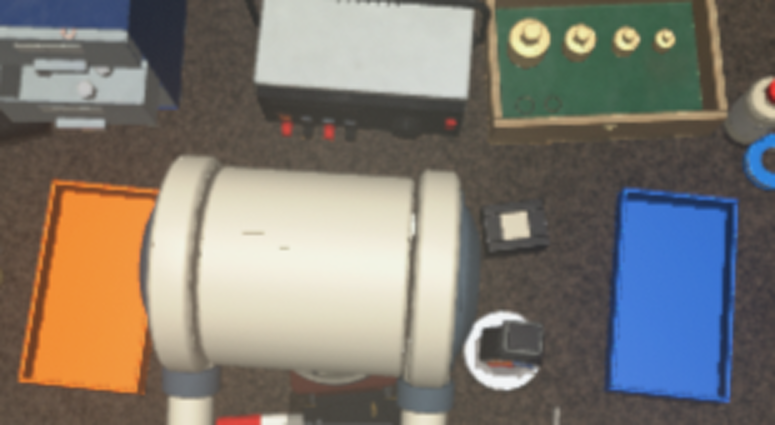

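View pics/s5.png

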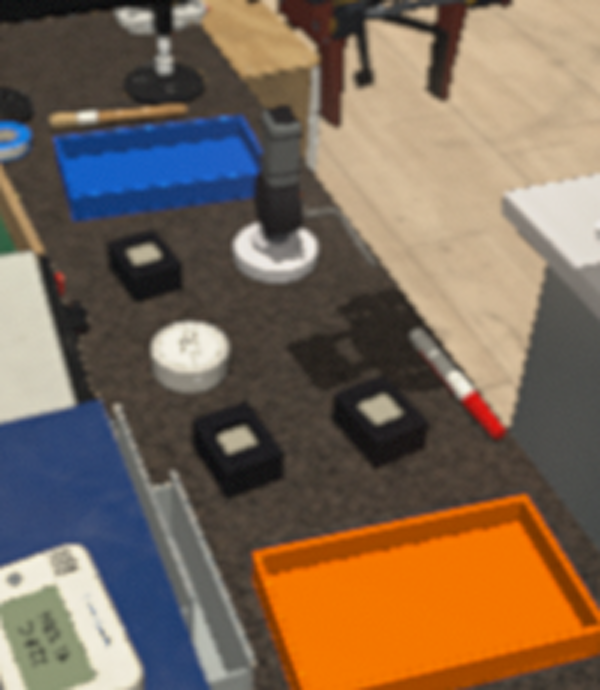

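View pics/t5p1.png

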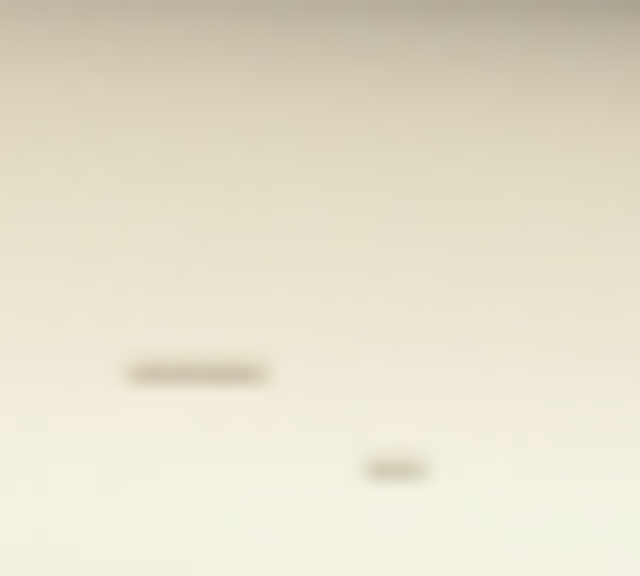

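View pics/t5p2.png

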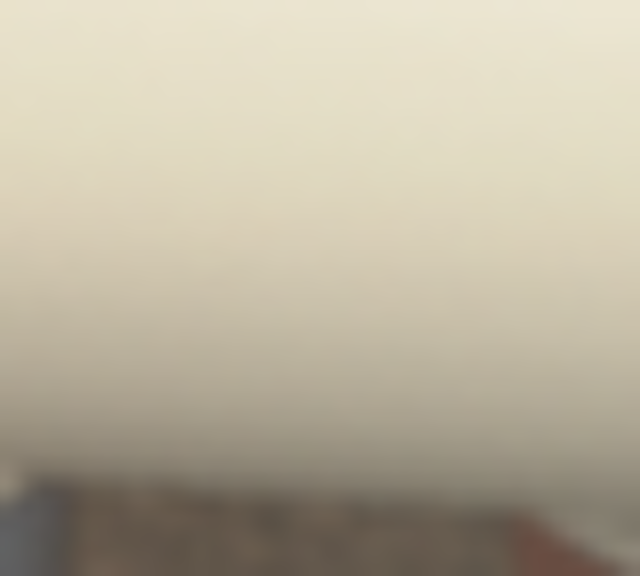

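```bash
cat >> h.py <<'E'
def pick(x,y,yaw,depth,sq=40):
    r.reach((x,y,.28),[180,0,yaw]); r.servo_line((x,y,.212-depth),speed=.1); r.wait(.1); a=r.sense()
    r.grab(sq); b=r.sense(); print("grab",b["opening"],a["contact_force"],b["contact_force"])
    r.servo_line((x,y,.28),speed=.12); r.servo_line((x,y,.42),speed=.25); q=r.sense(); print("lift",q["opening"],q["contact_force"],q["clock"])
def place(x,y,yaw,depth,h):
    r.reach((x,y,.42),[180,0,yaw]); r.servo_line((x,y,.28),speed=.25); r.servo_line((x,y,.217-depth+h),speed=.08); r.wait(.2); a=r.sense()
    save(r.snapshot("side"),"pl",(220,100,440,330),3)
    print("pre",a["tcp_pos"],a["contact_force"],a["opening"])
    r.let_go(); r.servo_line((x,y,.30),speed=.15); r.servo_line((x,y,.42),speed=.25); print(r.sense()["clock"])
E
python3 - <<'E'
from h import *
s=r.snapshot("side")
print(w(s,366.7,235.7,.0265),w(s,319.3,246,.0215))
E
```

```text
[0.42909131 0.12601661 0.0265    ] [0.5471173  0.11745839 0.0215    ]
```

```bash
python3 - <<'E'
from h import *
pick(.4315,.1257,98,.010)
place(.4430,-.2936,86.2,.010,.002)
t=r.snapshot("top"); save(t,"t6",(165,100,475,270),2.5)
E
```

```text
grab 0.049596754329919834 [-0.19764934  0.26740847 -0.41168339] [-0.00745051  0.64408848  0.79892096]
lift 0.04996526806333381 [ 0.08739108  0.59949734 -1.03085028] 51.4667
pre [ 0.44315772 -0.29370311  0.20966941] [ 0.2890166  -0.36848461 -1.44218849] 0.04990139400013075
57.1583
```

View pics/pl.png

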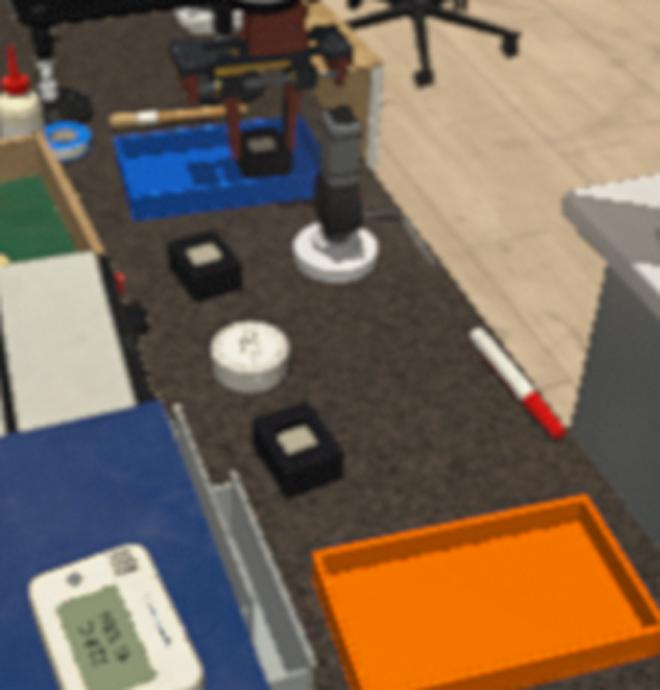

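View pics/t6.png

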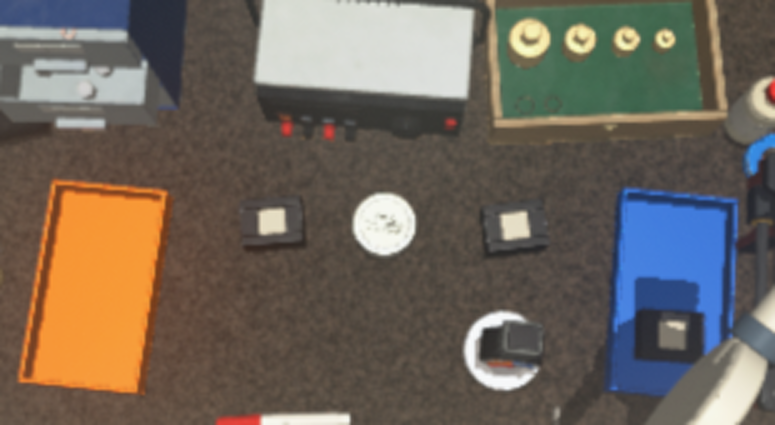

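```bash
python3 - <<'E'
from h import *
r.reach((.5525,-.1337,.42),[180,0,96.5])
pick(.5525,-.1337,96.5,.010)
place(.5315,-.2995,86.2,.010,.002)
r.reach((.45,-.02,.42),[180,0,50])
t=r.snapshot("top"); save(t,"t7",(165,100,475,270),2.5)
E
```

```text
grab 0.04967224963330658 [ 1.22486674  0.036565   -0.8029485 ] [ 0.59281417 -0.21943126  1.40556697]
lift 0.049918845345863945 [ 0.18958506 -0.03472456 -1.32619821] 61.85
pre [ 0.53165385 -0.29959147  0.2097301 ] [-0.12391877  0.22391563 -2.28625048] 0.049714350712375184
66.7
```

View pics/pl.png

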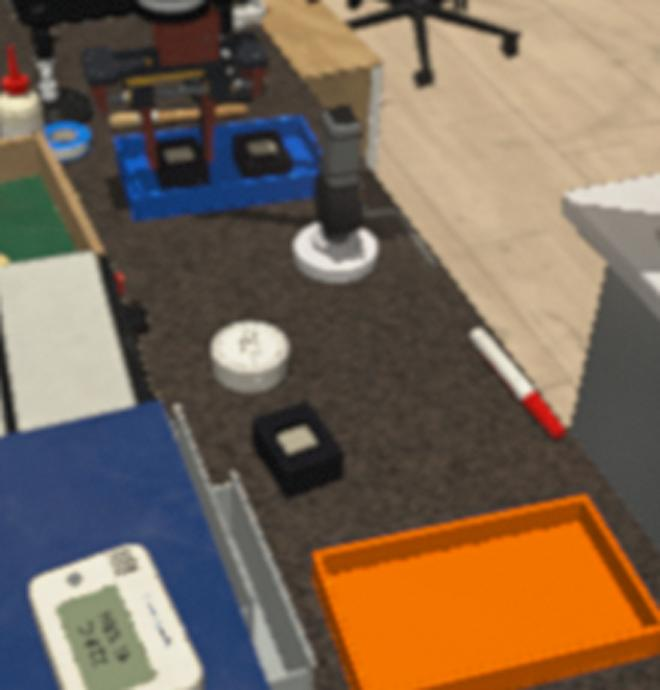

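View pics/t7.png

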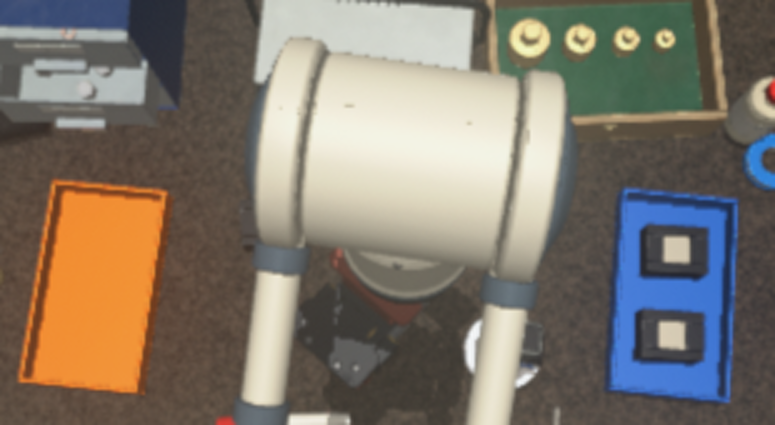

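```bash
python3 - <<'E'
from h import *
r.reach((.5505,.1175,.42),[180,0,185.3])
pick(.5505,.1175,185.3,.009)
place(.430,.2955,176.5,.009,.0065)
r.reach((.36,.30,.45),[180,0,130])
t=r.snapshot("top"); save(t,"t8",(165,100,475,270),2.5)
save(r.snapshot("side"),"s8",(220,100,460,350),3)
E
```

```text
grab 0.06374211792859726 [-0.36860282 -0.20261376 -0.51516199] [0.68313367 1.08804641 1.81837179]
lift 0.06380818321387938 [-0.36208998 -0.27916868 -2.91629777] 73.3167
pre [0.43016919 0.29559682 0.21520197] [ 0.34929432 -0.17593898 -1.2946635 ] 0.06354055400435005
78.0417
```

View pics/s8.png

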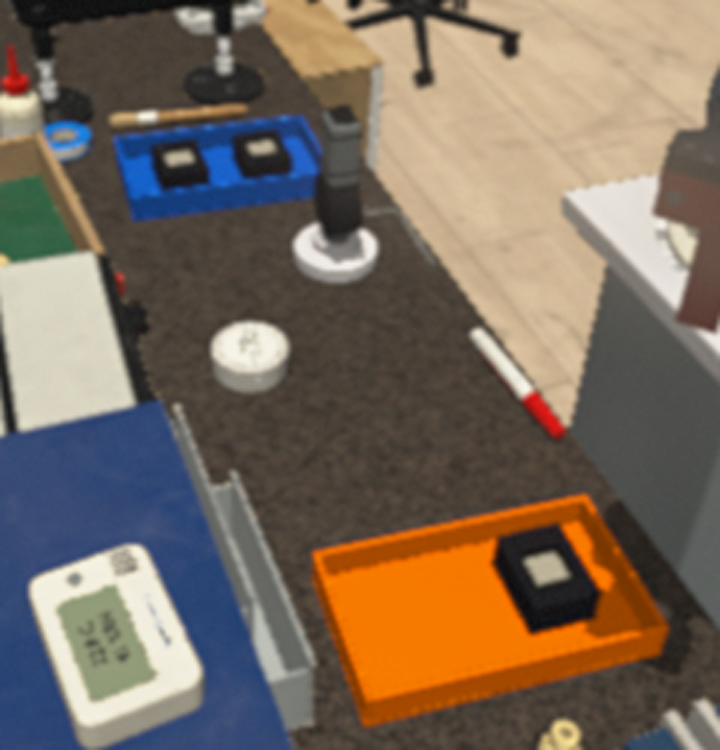

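View pics/t8.png

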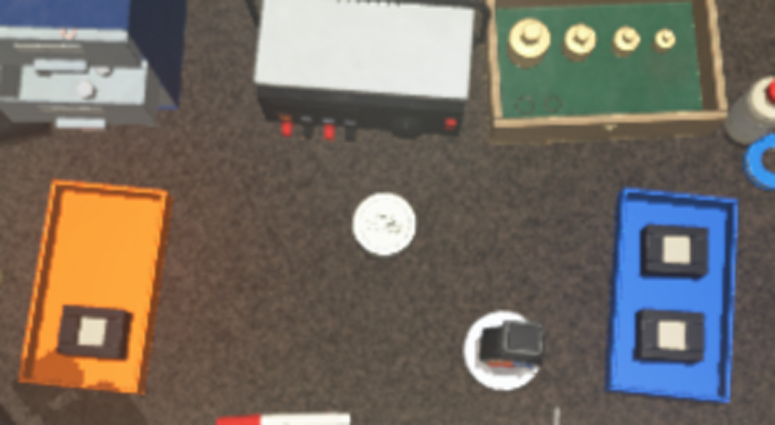

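```bash
python3 - <<'E'
from h import *
print(r.hand_in())
E
```

```text
the job is handed in; nothing more can be done
None
```

The job is done and handed in, with the last move finishing at about 80 s on the robot's clock. Three pads were present; the fourth was absent.

| Pad (my label) | Position when tested | Force plateau | Dial | Reading | Tray |
|---|---|---|---|---|---|
| p1 | far left | about 3 N | hand left, orange arc | soft | orange |
| p2 | near left | about 8 N | hand right, blue arc | firm | blue |
| p3 | far right | about 8 N | hand right, blue arc | firm | blue |

- **Readings:** each spot was pressed with the gauge until the foot met the pad, with 15–20 N of total push. The dial picture and the force plateau agreed for all three.
- **Knocked pad:** p1 had been moved while I was testing p3. I measured it again before pressing it.
- **Placement:** the pads sit closer to the tray middles than the stated 50 mm, at about 44–48 mm, to leave room for the fingers. I released p1 about 6 mm above the orange tray floor so the opening fingers would clear the walls.

The last pictures from both cameras show all pads lying flat in their trays, the gauge upright on its ring, the tin in its place and the gripper clear of everything. No check failed; the one disagreement was between the cameras, whose position estimates for the pads differed by about 3–4 mm, which the grasps tolerated.

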